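Pack the reagent kit's bottles into the carrier tray

TASK

Pack the reagent kit for the cold room: stand its four bottles (the square one and the large, medium and small round ones, all with plain flat-topped narrow caps) upright in the carrier tray, each right down in the foam well of its own shape and size. The broad-capped jar and the bottle with the pointed dropper tip look similar but belong to the bench: leave them where they stand, and do not tip any bottle over.

Things in the scene. Friction and masses are not known exactly. Their poses are not given: they have to be found in the camera images.
- square_bottle: Kit bottle, square: body 50 x 50 mm with rounded edges and 68 mm high, sides along its x and y axes; shoulder up to 76 mm; narrow neck; round cap 28 mm across from 79 mm up to the top at 97 mm. About 150 g (+-30 %). Off-white plastic, paper label, blue screw cap. Origin: centre of its underside; z up. Stands loose on the bench.
- large_bottle: Kit bottle, large round: body 50 mm across and 66 mm high; shoulder up to 77 mm; narrow neck; cap 28 mm across from 80 mm up to the flat top at 98 mm. About 150 g (+-30 %). Off-white plastic, paper label, blue screw cap. Origin: centre of its underside; z up. Stands loose on the bench.
- medium_bottle: Kit bottle, medium round: body 39 mm across and 56 mm high; shoulder up to 65 mm; narrow neck; cap 26 mm across from 68 mm up to the flat top at 86 mm. About 80 g (+-30 %). Off-white plastic, paper label, blue screw cap. Origin: centre of its underside; z up. Stands loose on the bench.
- small_bottle: Kit bottle, small round: body 25 mm across and 36 mm high; shoulder up to 40 mm; cap 20 mm across from 41 mm up to the flat top at 56 mm. About 30 g (+-30 %). Off-white plastic, paper label, blue screw cap. Origin: centre of its underside; z up. Stands loose on the bench.
- wide_jar: Not of the kit: wide-mouth jar with the large bottle's body (50 mm across), but with a broad cap 44 mm across from 72 to 92 mm. About 150 g. Off-white plastic, paper label, blue screw cap. Origin: centre of its underside; z up. Stands loose on the bench.
- dropper_bottle: Not of the kit: dropper bottle with the medium bottle's body (39 mm across), but on its cap (26 mm across, 64 to 76 mm) stands a pointed white dropper tip up to 100 mm. About 80 g. Off-white plastic, paper label, blue screw cap. Origin: centre of its underside; z up. Stands loose on the bench.
- block_square: Charcoal foam block 84 x 84 x 30 mm in the white carrier tray, with one square well 64 x 64 mm, sides along its x and y axes. Fixed, in a row with the other three along its y axis, in any order. The well goes right through; the bottle stands on the tray's floor. Origin: centre of the well at that floor (5 mm above the bench); z up; foam top 30 mm and tray rim 31 mm above the origin.
- block_large: Charcoal foam block 84 x 84 x 30 mm in the white carrier tray, with one round well 64 mm across. Fixed, in a row with the other three along its y axis, in any order. The well goes right through; the bottle stands on the tray's floor. Origin: centre of the well at that floor (5 mm above the bench); z up; foam top 30 mm and tray rim 31 mm above the origin.
- block_medium: Charcoal foam block 84 x 84 x 30 mm in the white carrier tray, with one round well 52 mm across. Fixed, in a row with the other three along its y axis, in any order. The well goes right through; the bottle stands on the tray's floor. Origin: centre of the well at that floor (5 mm above the bench); z up; foam top 30 mm and tray rim 31 mm above the origin.
- block_small: Charcoal foam block 84 x 84 x 30 mm in the white carrier tray, with one round well 40 mm across. Fixed, in a row with the other three along its y axis, in any order. The well goes right through; the bottle stands on the tray's floor. Origin: centre of the well at that floor (5 mm above the bench); z up; foam top 30 mm and tray rim 31 mm above the origin.

How it is judged:
By the outcome, as a careful person would: the job done as asked, in the order asked, and still so for the second after the job is handed in, with the robot touching nothing.
It also fails if it takes over 102 s, if anything falls off the work surface, if the arm or the gripper's body presses on something with over 40 N, if the wrist force passes 120 N, or if a joint passes its speed limit or range.

ROBOT

A 6-joint arm with a two-finger parallel gripper is mounted at the origin on the work surface. World frame = base frame: x ahead of the robot, y to its left, z up, the work surface at z = 0. Lengths are in m, angles in rad, forces in N, time in s.
With the tool pointing down it reaches from about 0.35 to 0.975 m from the base axis. Payload 4.9 kg.
Tool frame: the origin (TCP) lies at the very end of the fingers, on their centre line; the grasp point (between the pads) lies 19 mm behind it (ctrl.grasp_offset is the distance from the TCP to the grasp point, in m); z points along the fingers, y is the line along which they close (so a half turn about z gives the same grasp; the last joint's range is limited). The gripper opens to 85 mm and grips with 20 to 120 N. Pads are 22 mm wide; open, the fingers measure 114 mm over their backs; the gripper's body (76 mm by 85 mm) begins 54 mm behind the grasp point. The pads swing forward as they close: fully open they stand 13 mm farther back than shut.
Start: joints at [-1.416, 0.053, 1.613, -0, 1.476, -0.119], TCP at [0.169, -0.602, 0.231] pointing down, gripper open.
Joint ranges: [-3.01, 3.01], [-1.01, 2.22], [0.06, 2.58], [-1.02, 4.17], [0.09, 2.62], [-3.14, 3.14]. Speed limits (rad/s): [2.57, 2.57, 3.14, 3.14, 3.14, 3.14].

INTERFACE

Orientations are given as a rotation vector (axis times angle).
In Python, from station import ctrl, optics gives the robot as it stands.
- The arm moves only by the shell command python3 -m handwheel 'ROWS' [OPENING] [FORCE]. ROWS is JSON, a list of rows, each an object of numbers: "tx", "ty", "tz": the shift along the tool's x, y, z in mm; "roll": the turn about the tool's z in rad. A call has 1 to 12 rows; each row shifts and turns the commanded pose from where the row before left it, along the tool's axes as they then stand; what a row does not reach is not made up. A row lasts 1/12 s, in which the tool goes at most 41.7 mm and 7.16 degrees, less where a joint would pass 70% of its speed; a pose out of reach is approached as far as the arm can. A call with a gripper value outside its range is refused whole. OPENING is the finger opening in mm, from 0 to 85.4, set as the call begins (- or left out, the last holds). The fingers move at their own pace and stop on an object; FORCE is the grip in N (left out, the last holds). Time passes only in rows, so rows that do not move let the fingers close. It gives the time, the measured TCP pose, the force, the opening and the grip force at its end, in the units of the state.
- ctrl.get_obs(): the state, without advancing time (a new reading comes with each control period).
- optics.get_image(name): name is "scene" or "top"; returns (picture, depth): 420x560x3 uint8, red, green, blue; 420x560 float32, m along the optical axis (not along the pixel's ray), 0 where there is no reading.
- optics.camera_params(name): a dict with "mtx" (3x3 intrinsics, pixels), "extrinsics" (4x4, takes a point from camera to world coordinates). Camera axes: x right, y down, z forward; pixel columns grow to the right and rows downward; lengths in m; the calibration is good to about 2 mm. A picture is of the moment at which its call begins. camera_params takes no time and is no camera call.
- ctrl.finish_job(): hands the job in; it is judged then, once.
The state is a dict: "t": time; "q": joint angles; "dq": joint speeds; "effort": joint torques, N m; "tool_pos": TCP position; "tool_rot": TCP orientation; "contact_force": force on the tool from outside, world axes, zero at the start; "wrist_torque": the same for the moment, N m; "opening": finger opening in m; "grip_force": force on a finger pad.
Only numpy, scipy, OpenCV 4.12 (cv2) and the standard library are available. Lean on these libraries where they do the work, as an engineer would, in place of code of your own. Each camera call takes 0.05 s, during which the arm holds its last target. There are 200 camera calls.

## Working session

There is one attempt and no reset: what is moved stays moved. The work goes in short steps, Python scripts to look and compute and a shell command to move; the robot and the scene stay as the last step left them, time stands still between calls to the robot, and variables do not carry over. Pictures are saved under pics/ and viewed, at most 14 in all, crops included, and the job is handed in when it is done.

```bash
ls; mkdir -p pics; python3 - <<'E'
from station import ctrl, optics
import cv2,numpy as np
for n in("scene","top"):
    im,d=optics.get_image(n); np.savez(f"pics/{n}0.npz",im=im,d=d); cv2.imwrite(f"pics/{n}0.png",im[:,:,::-1])
    p=optics.camera_params(n); print(n,np.round(p["mtx"],1).tolist(),np.round(p["extrinsics"],3).tolist())
o=ctrl.get_obs(); print(o); print(ctrl.grasp_offset)
E
```

```text
pics
scene [[456.1, 0.0, 284.2], [0.0, 456.1, 211.1], [0.0, 0.0, 1.0]] [[0.307, 0.748, -0.589, 1.068], [0.952, -0.245, 0.185, -0.158], [-0.006, -0.617, -0.787, 0.739], [0.0, 0.0, 0.0, 1.0]]
top [[448.6, 0.0, 279.3], [0.0, 448.6, 210.9], [0.0, 0.0, 1.0]] [[0.005, -0.989, 0.145, 0.431], [-1.0, -0.008, -0.017, 0.002], [0.018, -0.145, -0.989, 0.898], [0.0, 0.0, 0.0, 1.0]]
{'t': 0.1, 'q': array([-1.41601332e+00,  5.32983162e-02,  1.61414400e+00, -1.62022793e-05,
        1.47599796e+00, -1.18996501e-01]), 'dq': array([-0.00023384, -0.00185129, -0.00368512, -0.0011944 , -0.00038317,
        0.00262622]), 'effort': array([ 6.15610952e-04, -3.94907355e+01, -3.71362817e+01, -1.20818640e-04,
        3.95176045e-03, -1.57546697e-05]), 'tool_pos': array([ 0.16889407, -0.60116773,  0.2301889 ]), 'tool_rot': array([-3.11037365e+00, -4.28460355e-01,  7.72122926e-05]), 'contact_force': array([-0.35756022,  0.7188476 , -0.85820631]), 'wrist_torque': array([-0.0028495 ,  0.04090345, -0.00234427]), 'grip_force': 0.0, 'opening': 0.08521385279867724}
0.0187
```

View pics/top0.png

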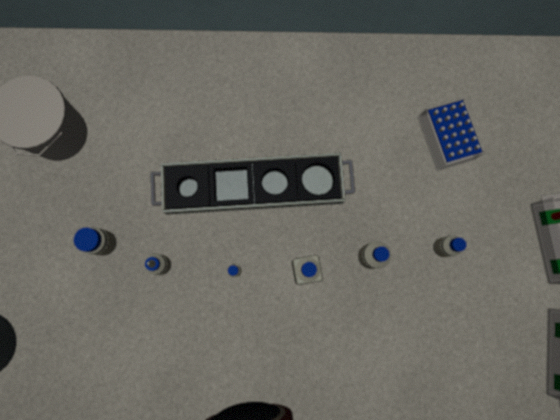

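View pics/scene0.png

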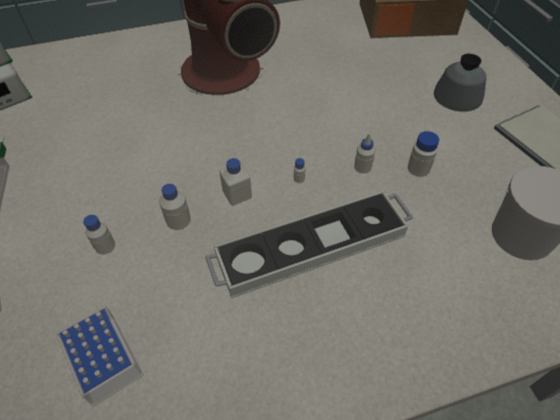

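The top view shows the caps left to right: wide jar (88,239), dropper (153,264), small (233,270), square (309,269), large (376,254), medium (457,244). The wells are small (188,187), square (231,185), medium (275,182) and large (317,180). The scene view agrees: the jar is at (427,142) and the dropper at (367,145). Next I measure all of these from both views.

```bash
cat > meas.py <<'E'
import numpy as np, cv2
from station import optics
def load(n,f=None):
    if f: z=np.load(f); im,d=z['im'],z['d']
    else: im,d=optics.get_image(n)
    p=optics.camera_params(n); K,E=p['mtx'],p['extrinsics']
    v,u=np.mgrid[:420,:560]
    ray=np.stack([(u-K[0,2])/K[0,0],(v-K[1,2])/K[1,1],np.ones_like(u)],-1)@E[:3,:3].T
    return im,d,ray,E[:3,3],ray*d[...,None]+E[:3,3]
def plane(ray,c,z): return c+ray*((z-c[2])/ray[...,2])[...,None]
def caps(im,P):
    h=cv2.cvtColor(im,cv2.COLOR_RGB2HSV)
    m=((h[...,0]>100)&(h[...,0]<130)&(h[...,1]>120)&(h[...,2]>40)&(P[...,2]>.02)&(P[...,2]<.13)).astype(np.uint8)
    n,l,s,ct=cv2.connectedComponentsWithStats(m)
    for i in range(1,n):
        if s[i,4]<25 or s[i,4]>1500: continue
        yield ct[i],s[i,4],l==i
E
python3 - <<'E'
from meas import *
np.set_printoptions(precision=4,suppress=True)
for n in("top","scene"):
    im,d,ray,c,P=load(n,f"pics/{n}0.npz"); print(n)
    for ct,a,m in caps(im,P):
        pz=P[m]; zt=np.percentile(pz[:,2],90); t=pz[pz[:,2]>zt-.004]
        r=cv2.minEnclosingCircle(t[:,:2].astype(np.float32)*1000)
        print(ct.round(),a,"ztop",zt.round(4),"mean",t.mean(0),"circ",np.round(r[0],1),round(2*r[1],1))
    # tray
    hsv=im.max(-1); Q=plane(ray,c,.035)
    foam=((P[...,2]>.028)&(P[...,2]<.045)&(hsv<70)).astype(np.uint8)
    k,l,s,_=cv2.connectedComponentsWithStats(cv2.morphologyEx(foam,cv2.MORPH_CLOSE,np.ones((3,3))))
    i=1+s[1:,4].argmax(); print("foam z",np.median(P[...,2][l==i]))
    hull=cv2.convexHull(np.argwhere(l==i)[:,::-1].astype(np.int32)); hm=np.zeros_like(foam); cv2.fillPoly(hm,[hull],1)
    R=cv2.minAreaRect(Q[l==i][:,:2].astype(np.float32)*1000); print("rect",R)
    hole=((hm>0)&(P[...,2]<.028)).astype(np.uint8)
    k,l,s,ct=cv2.connectedComponentsWithStats(cv2.morphologyEx(hole,cv2.MORPH_OPEN,np.ones((3,3))))
    for i in range(1,k):
        if s[i,4]>100:
            q=Q[l==i][:,:2]*1000; r=cv2.minAreaRect(q.astype(np.float32)); print("hole",ct[i].round(),s[i,4],"mean",q.mean(0),"rect",np.round(r[0],1),np.round(r[1],1),round(r[2],1))
# square body outline in top view
im,d,ray,c,P=load("top","pics/top0.npz")
m=(np.abs(ray[...,0])>-1)&(P[...,2]>.055)&(P[...,2]<.079)
k,l,s,ct=cv2.connectedComponentsWithStats(m.astype(np.uint8))
for i in range(1,k):
    if 40<s[i,4]<1500: r=cv2.minAreaRect(P[l==i][:,:2].astype(np.float32)*1000); print("body",ct[i].round(),s[i,4],np.round(r[0],1),np.round(r[1],1),round(r[2],1))
for n,(x0,y0,w,h) in {"top":(270,150,220,140),"scene":(70,130,250,170)}.items():
    im=np.load(f"pics/{n}0.npz")['im'][y0:y0+h,x0:x0+w,::-1]; im=cv2.convertScaleAbs(im,alpha=1.5)
    cv2.imwrite(f"pics/crop_{n}.png",cv2.resize(im,None,fx=3.2,fy=3.2,interpolation=cv2.INTER_CUBIC))
E
```

```text
top
[454. 131.] 1442 ztop 0.0499 mean [ 0.718  -0.3575  0.0483] circ [ 718.9 -358.4] 128.8
[ 86. 239.] 461 ztop 0.0933 mean [0.496  0.3338 0.0916] circ [496.5 333.8] 43.4
[458. 244.] 159 ztop 0.0874 mean [ 0.4918 -0.34    0.0857] circ [ 491.6 -340.1] 25.0
[381. 254.] 179 ztop 0.099 mean [ 0.4728 -0.1942  0.0976] circ [ 473.  -194.3] 26.3
[152. 263.] 106 ztop 0.0783 mean [0.4539 0.2177 0.0765] circ [454.2 218.3] 25.5
[309. 269.] 170 ztop 0.0984 mean [ 0.4445 -0.0646  0.0968] circ [444.9 -64.7] 26.0
[233. 270.] 76 ztop 0.0576 mean [0.4428 0.0737 0.0558] circ [442.9  73.6] 17.8
foam z 0.03434333853700311
rect ((614.6900024414062, 41.235931396484375), (87.03450012207031, 345.1365661621094), 3.9907541275024414)
hole [318. 178.] 771 mean [623.6279 -88.437 ] rect [623.8 -87.9] [61.2 60.5] 89.9
hole [231. 183.] 993 mean [611.5002  82.0637] rect [611.8  82.2] [62.3 63. ] 4.1
hole [274. 181.] 511 mean [617.6629  -3.2076] rect [617.   -3.3] [48.1 49.1] 0.5
hole [187. 186.] 298 mean [605.7912 167.4187] rect [605.4 167.6] [35.8 35.3] 0.5
scene
[428. 140.] 287 ztop 0.0939 mean [0.4975 0.3325 0.092
[... 558 characters left out ...]
75567627)
hole [373. 217.] 219 mean [608.2131 166.1988] rect [607.7 166.3] [36.8 31.8] 71.9
hole [333. 230.] 822 mean [614.7347  80.8536] rect [613.9  81.3] [59.9 61.7] 3.3
hole [291. 244.] 442 mean [620.3094  -4.498 ] rect [620.4  -4.5] [48.4 42.4] 71.9
hole [247. 259.] 743 mean [626.7193 -89.7256] rect [626.6 -89.7] [60.3 57.4] 71.9
body [ 66. 135.] 320 [702.7 399.9] [ 37.9 111.4] 65.0
body [ 99. 242.] 195 [495.3 325.7] [33.5 49.1] 80.7
body [450. 245.] 189 [ 491.7 -337.3] [37.5 30.8] 13.0
body [375. 255.] 365 [ 473.7 -194.7] [48.6 48. ] 37.7
body [155. 263.] 278 [455.  218.4] [37. 36.] 0.5
body [307. 269.] 532 [445.5 -65.2] [49.7 49.8] 9.6
body [233. 269.] 58 [443.8  72.8] [16.6 18.8] 0.2
```

View pics/crop_top.png

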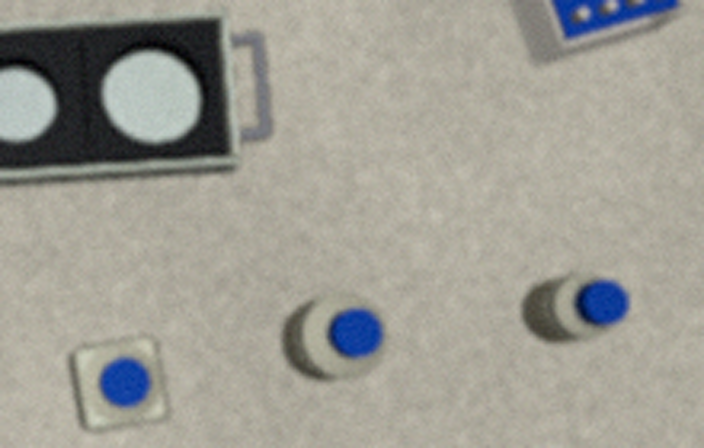

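The crop shows the square bottle with its cap at (125,383), turned about 10° against the image. The large (355,332) and medium (603,301) bottles have clear space around them. Both views agree to about 2 mm and the heights match the text. Next is a small helper that turns world targets into tool-frame shifts.

```bash
cat > go.py <<'E'
import sys, numpy as np
from scipy.spatial.transform import Rotation as R
from station import ctrl
T=dict(large=(473,-195.2),square=(445,-65.3),medium=(492,-340.5),small=(442.7,72.9),
 Wsmall=(607,167),Wsquare=(613,81.7),Wmedium=(619,-3.6),Wlarge=(625,-89))
o=ctrl.get_obs(); r=R.from_rotvec(o['tool_rot']); m=r.as_matrix()
print('t',round(o['t'],1),'pos',(o['tool_pos']*1000).round(1),'phi',np.degrees(np.arctan2(m[1,0],m[0,0])).round(1),'tilt',np.degrees(np.arccos(-m[2,2])).round(2),'open',round(o['opening']*1000,1),'grip',round(o['grip_force'],1),'F',o['contact_force'].round(1),'q',o['q'].round(2))
# go.py [phi_deg] name... : shift from the present pose (after turning to phi)
for n in sys.argv[1:]:
    try:
        phi=float(n); d=phi-np.degrees(np.arctan2(m[1,0],m[0,0])); print('roll to',phi,-np.radians(d).round(3)); m=R.from_euler('z',d,degrees=True).as_matrix()@m; continue
    except ValueError: pass
    print(n,'tx ty',((np.r_[T[n],0]-o['tool_pos']*1000)@m)[:2].round(1))
E
python3 go.py large 94 large
```

```text
t 0.1 pos [ 168.9 -601.2  230.2] phi 15.7 tilt 0.11 open 85.2 grip 0.0 F [-0.4  0.7 -0.9] q [-1.42  0.05  1.61 -0.    1.48 -0.12]
large tx ty [ 402.5 -308.2]
roll to 94.0 -1.367
large tx ty [383.7 332.1]
```

```bash
python3 -m handwheel '[{"roll":-0.114},{"roll":-0.114},{"roll":-0.114},{"roll":-0.114},{"roll":-0.114},{"roll":-0.114},{"roll":-0.114},{"roll":-0.114},{"roll":-0.114},{"roll":-0.114},{"roll":-0.114},{"roll":-0.113}]' 50 40
python3 -m handwheel '[{"tx":16,"ty":14},{"tx":24,"ty":21},{"tx":27,"ty":23},{"tx":27,"ty":23},{"tx":27,"ty":23},{"tx":27,"ty":23},{"tx":27,"ty":23},{"tx":27,"ty":23},{"tx":27,"ty":23},{"tx":27,"ty":23},{"tx":27,"ty":23},{"tx":27,"ty":23}]'
python3 go.py large 94 large
```

```text
t 0.1 pos [ 168.9 -601.2  230.2] phi 15.7 tilt 0.11 open 85.2 grip 0.0 F [-0.4  0.7 -0.9] q [-1.42  0.05  1.61 -0.    1.48 -0.12]
large tx ty [ 402.5 -308.2]
roll to 94.0 -1.367
large tx ty [383.7 332.1]$[0]: bad value
$[0]: bad value
```

```bash
python3 -m handwheel '[{"tx":0,"ty":0,"tz":0,"roll":-0.114},{"tx":0,"ty":0,"tz":0,"roll":-0.114},{"tx":0,"ty":0,"tz":0,"roll":-0.114},{"tx":0,"ty":0,"tz":0,"roll":-0.114},{"tx":0,"ty":0,"tz":0,"roll":-0.114},{"tx":0,"ty":0,"tz":0,"roll":-0.114},{"tx":0,"ty":0,"tz":0,"roll":-0.114},{"tx":0,"ty":0,"tz":0,"roll":-0.114},{"tx":0,"ty":0,"tz":0,"roll":-0.114},{"tx":0,"ty":0,"tz":0,"roll":-0.114},{"tx":0,"ty":0,"tz":0,"roll":-0.114},{"tx":0,"ty":0,"tz":0,"roll":-0.113}]' 50 40
python3 go.py large 94 large
```

```text
t: 1.1
tool_pos: [0.169, -0.6013, 0.2305]
tool_rot: [-2.135, -2.303, -0.001]
contact_force: [0.3, -0.2, 0.2]
opening: 0.0501
grip_force: 0.0
t 1.1 pos [ 169.  -601.3  230.5] phi 94.3 tilt 0.07 open 50.1 grip 0.0 F [ 0.3 -0.2  0.2] q [-1.42  0.05  1.61  0.    1.48 -1.49]
large tx ty [381.7 333.9]
roll to 94.0 0.006
large tx ty [383.7 331.6]
```

```bash
python3 -m handwheel '[{"tx":16,"ty":14,"tz":0,"roll":0},{"tx":27,"ty":23.5,"tz":0,"roll":0},{"tx":27,"ty":23.5,"tz":0,"roll":0},{"tx":27,"ty":23.5,"tz":0,"roll":0},{"tx":27,"ty":23.5,"tz":0,"roll":0},{"tx":27,"ty":23.5,"tz":0,"roll":0},{"tx":27,"ty":23.5,"tz":0,"roll":0},{"tx":27,"ty":23.5,"tz":0,"roll":0},{"tx":27,"ty":23.5,"tz":0,"roll":0},{"tx":27,"ty":23.5,"tz":0,"roll":0},{"tx":27,"ty":23.5,"tz":0,"roll":0},{"tx":27,"ty":23.5,"tz":0,"roll":0}]' 50 40
python3 -m handwheel '[{"tx":27,"ty":24,"tz":0,"roll":0},{"tx":24,"ty":22,"tz":0,"roll":0},{"tx":18,"ty":16,"tz":0,"roll":0},{"tx":0,"ty":0,"tz":0,"roll":0},{"tx":0,"ty":0,"tz":0,"roll":0},{"tx":0,"ty":0,"tz":0,"roll":0}]'
python3 go.py large
```

```text
t: 2.1
tool_pos: [0.4195, -0.2686, 0.2309]
tool_rot: [-2.142, -2.297, 0.0]
contact_force: [1.3, 0.6, 0.6]
opening: 0.0498
grip_force: 0.0
t: 2.6
tool_pos: [0.4755, -0.1974, 0.2308]
tool_rot: [-2.142, -2.297, 0.001]
contact_force: [0.1, 0.3, 0.1]
opening: 0.0503
grip_force: 0.0
t 2.6 pos [ 475.5 -197.4  230.8] phi 94.0 tilt 0.06 open 50.3 grip 0.0 F [0.1 0.3 0.1] q [-0.54 -0.21  1.86 -0.    1.49 -0.61]
large tx ty [ 2.3 -2.1]
```

```bash
python3 -m handwheel '[{"tx":2.3,"ty":-2.1,"tz":10,"roll":0},{"tx":0,"ty":0,"tz":25,"roll":0},{"tx":0,"ty":0,"tz":25,"roll":0},{"tx":0,"ty":0,"tz":25,"roll":0},{"tx":0,"ty":0,"tz":20,"roll":0},{"tx":0,"ty":0,"tz":15,"roll":0},{"tx":0,"ty":0,"tz":12,"roll":0},{"tx":0,"ty":0,"tz":10,"roll":0},{"tx":0,"ty":0,"tz":6,"roll":0},{"tx":0,"ty":0,"tz":4,"roll":0},{"tx":0,"ty":0,"tz":0,"roll":0},{"tx":0,"ty":0,"tz":0,"roll":0}]'
python3 go.py large
python3 -c "
from meas import *
im,_,_,_,_=load('scene');cv2.imwrite('pics/g1.png',cv2.resize(im[100:290,60:310,::-1],None,fx=3,fy=3))"
```

```text
t: 3.6
tool_pos: [0.4741, -0.1954, 0.0799]
tool_rot: [2.142, 2.297, 0.0]
contact_force: [0.2, 0.2, 0.6]
opening: 0.0501
grip_force: 0.0
t 3.6 pos [ 474.1 -195.4   79.9] phi 94.0 tilt 0.06 open 50.1 grip 0.0 F [0.2 0.2 0.6] q [-0.54 -0.07  2.    0.    1.21 -0.61]
large tx ty [ 0.3 -1.2]
```

View pics/g1.png

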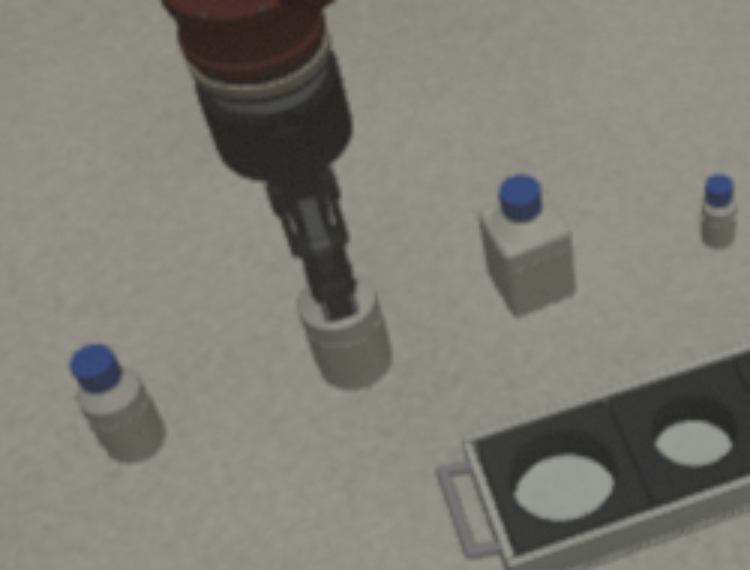

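The fingers straddle the large bottle's cap at (340,300), with the tips just above its shoulder. Now I close and lift slightly.

```bash
python3 -m handwheel '[{"tx":0,"ty":0,"tz":0,"roll":0},{"tx":0,"ty":0,"tz":0,"roll":0},{"tx":0,"ty":0,"tz":0,"roll":0},{"tx":0,"ty":0,"tz":0,"roll":0},{"tx":0,"ty":0,"tz":0,"roll":0},{"tx":0,"ty":0,"tz":0,"roll":0},{"tx":0,"ty":0,"tz":0,"roll":0},{"tx":0,"ty":0,"tz":0,"roll":0},{"tx":0,"ty":0,"tz":0,"roll":0},{"tx":0,"ty":0,"tz":0,"roll":0}]' 10 40
python3 -m handwheel '[{"tx":0,"ty":0,"tz":-4,"roll":0},{"tx":0,"ty":0,"tz":-10,"roll":0},{"tx":0,"ty":0,"tz":-15,"roll":0},{"tx":0,"ty":0,"tz":-20,"roll":0},{"tx":0,"ty":0,"tz":-20,"roll":0},{"tx":0,"ty":0,"tz":-20,"roll":0},{"tx":0,"ty":0,"tz":-20,"roll":0},{"tx":0,"ty":0,"tz":-15,"roll":0},{"tx":0,"ty":0,"tz":-6,"roll":0},{"tx":0,"ty":0,"tz":0,"roll":0},{"tx":0,"ty":0,"tz":0,"roll":0}]'
python3 go.py Wlarge
```

```text
t: 4.48
tool_pos: [0.4742, -0.1955, 0.0803]
tool_rot: [2.141, 2.297, 0.0]
contact_force: [-1.5, -0.3, 4.7]
opening: 0.0248
grip_force: 39.3
t: 5.4
tool_pos: [0.4734, -0.1949, 0.2088]
tool_rot: [-2.142, -2.297, 0.0]
contact_force: [0.3, 0.9, -2.0]
opening: 0.0251
grip_force: 39.5
t 5.4 pos [ 473.4 -194.9  208.8] phi 94.0 tilt 0.04 open 25.1 grip 39.5 F [ 0.3  0.9 -2. ] q [-0.54 -0.21  1.9   0.    1.45 -0.61]
Wlarge tx ty [ 94.9 158.7]
```

```bash
python3 -m handwheel '[{"tx":4,"ty":6.7,"tz":0,"roll":0},{"tx":8,"ty":14,"tz":0,"roll":0},{"tx":12,"ty":20,"tz":0,"roll":0},{"tx":15,"ty":25,"tz":0,"roll":0},{"tx":15,"ty":25,"tz":0,"roll":0},{"tx":15,"ty":25,"tz":0,"roll":0},{"tx":11,"ty":18,"tz":0,"roll":0},{"tx":8,"ty":14,"tz":0,"roll":0},{"tx":5,"ty":8,"tz":0,"roll":0},{"tx":2,"ty":3,"tz":0,"roll":0},{"tx":0,"ty":0,"tz":0,"roll":0},{"tx":0,"ty":0,"tz":0,"roll":0}]'
python3 go.py Wlarge
python3 - <<'E'
from meas import *
for n in('scene','top'):
    im,d,ray,c,P=load(n)
    if n=='scene': cv2.imwrite('pics/p1.png',cv2.resize(im[120:300,180:430,::-1],None,fx=3,fy=3))
    m=(P[...,2]>.13)&(P[...,2]<.192)&(P[...,0]>.57)&(P[...,0]<.68)&(abs(P[...,1]+.089)<.06); print(n,m.sum(),P[m].min(0).round(4),P[m].max(0).round(4))
E
```

```text
t: 6.4
tool_pos: [0.6247, -0.0894, 0.2085]
tool_rot: [-2.142, -2.297, 0.002]
contact_force: [-0.3, -0.4, -2.4]
opening: 0.0252
grip_force: 39.7
t 6.4 pos [624.7 -89.4 208.5] phi 94.0 tilt 0.09 open 25.2 grip 39.7 F [-0.3 -0.4 -2.4] q [-0.26  0.08  1.62 -0.    1.44 -0.33]
Wlarge tx ty [0.4 0.6]
scene 704 [ 0.622  -0.1151  0.1302] [ 0.6505 -0.0652  0.1919]Traceback (most recent call last):
  File "<stdin>", line 5, in <module>
    return umr_minimum(a, axis, None, out, keepdims, initial, where)
ValueError: zero-size array to reduction operation minimum which has no identity
```

View pics/p1.png

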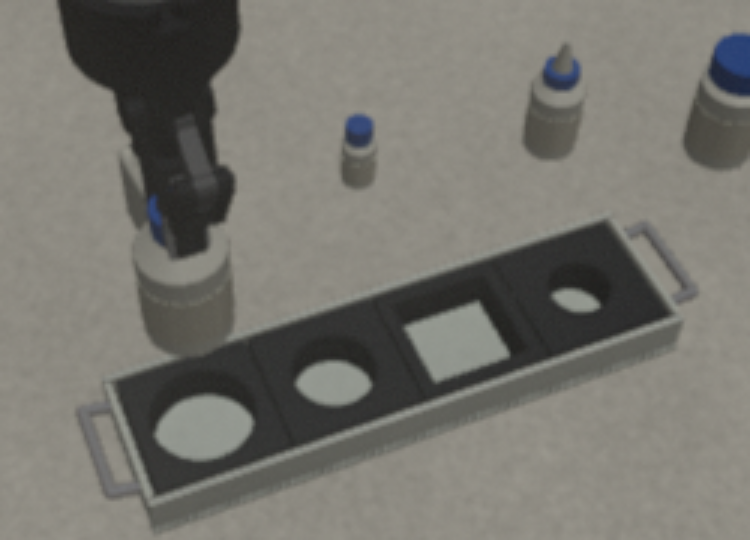

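The large bottle hangs upright at (185,290), above its well at (205,425). The depth points put its body centre at about (0.6255, -0.090). Lowering it now.

```bash
python3 -m handwheel '[{"tx":0.4,"ty":0.3,"tz":6,"roll":0},{"tx":0,"ty":0,"tz":14,"roll":0},{"tx":0,"ty":0,"tz":20,"roll":0},{"tx":0,"ty":0,"tz":20,"roll":0},{"tx":0,"ty":0,"tz":16,"roll":0},{"tx":0,"ty":0,"tz":12,"roll":0},{"tx":0,"ty":0,"tz":10,"roll":0},{"tx":0,"ty":0,"tz":10,"roll":0},{"tx":0,"ty":0,"tz":7,"roll":0},{"tx":0,"ty":0,"tz":4,"roll":0},{"tx":0,"ty":0,"tz":2,"roll":0},{"tx":0,"ty":0,"tz":0,"roll":0}]'
python3 go.py Wlarge
```

```text
t: 7.5
tool_pos: [0.6258, -0.0888, 0.0883]
tool_rot: [2.142, 2.298, 0.0]
contact_force: [0.1, -0.3, -2.3]
opening: 0.0255
grip_force: 39.7
t 7.5 pos [625.8 -88.8  88.3] phi 94.0 tilt 0.01 open 25.5 grip 39.7 F [ 0.1 -0.3 -2.3] q [-0.26  0.19  1.71 -0.    1.24 -0.33]
Wlarge tx ty [-0.1 -0.8]
```

```bash
python3 -m handwheel '[{"tx":0,"ty":0,"tz":1,"roll":0},{"tx":0,"ty":0,"tz":0.8,"roll":0},{"tx":0,"ty":0,"tz":0,"roll":0},{"tx":0,"ty":0,"tz":0,"roll":0}]'
python3 -m handwheel '[{"tx":0,"ty":0,"tz":0,"roll":0},{"tx":0,"ty":0,"tz":0,"roll":0},{"tx":0,"ty":0,"tz":0,"roll":0},{"tx":0,"ty":0,"tz":0,"roll":0},{"tx":0,"ty":0,"tz":0,"roll":0},{"tx":0,"ty":0,"tz":0,"roll":0}]' 50 40
python3 -m handwheel '[{"tx":0,"ty":0,"tz":-6,"roll":0},{"tx":0,"ty":0,"tz":-14,"roll":0},{"tx":0,"ty":0,"tz":-20,"roll":0},{"tx":0,"ty":0,"tz":-25,"roll":0},{"tx":0,"ty":0,"tz":-25,"roll":0},{"tx":0,"ty":0,"tz":-20,"roll":0},{"tx":0,"ty":0,"tz":-10,"roll":0},{"tx":0,"ty":0,"tz":0,"roll":0},{"tx":0,"ty":0,"tz":0,"roll":0}]'
python3 go.py 99.6 square
```

```text
t: 7.83
tool_pos: [0.6259, -0.0888, 0.087]
tool_rot: [2.142, 2.297, 0.001]
contact_force: [0.2, -0.1, -2.5]
opening: 0.0255
grip_force: 39.7
t: 8.33
tool_pos: [0.6257, -0.0888, 0.0867]
tool_rot: [2.142, 2.298, 0.0]
contact_force: [0.1, -0.5, 0.7]
opening: 0.0496
grip_force: 0.0
t: 9.08
tool_pos: [0.6259, -0.0889, 0.2072]
tool_rot: [2.142, 2.297, 0.001]
contact_force: [-0.5, 0.7, 0.5]
opening: 0.0501
grip_force: 0.0
t 9.1 pos [625.9 -88.9 207.2] phi 94.0 tilt 0.08 open 50.1 grip 0.0 F [-0.5  0.7  0.5] q [-0.26  0.08  1.62 -0.    1.44 -0.33]
roll to 99.6 -0.098
square tx ty [  53.5 -174.7]
```

Now the square bottle.

```bash
python3 -m handwheel '[{"tx":0,"ty":0,"tz":0,"roll":-0.098},{"tx":3.5,"ty":-11.7,"tz":0,"roll":0},{"tx":8,"ty":-26,"tz":0,"roll":0},{"tx":9,"ty":-30,"tz":0,"roll":0},{"tx":9,"ty":-30,"tz":0,"roll":0},{"tx":9,"ty":-30,"tz":0,"roll":0},{"tx":8,"ty":-26,"tz":0,"roll":0},{"tx":5,"ty":-15,"tz":0,"roll":0},{"tx":2,"ty":-6,"tz":0,"roll":0},{"tx":0,"ty":0,"tz":0,"roll":0},{"tx":0,"ty":0,"tz":0,"roll":0}]'
python3 go.py square
python3 -c "
from meas import *
im,d,r,c,P=load('scene');cv2.imwrite('pics/p2.png',cv2.resize(im[120:300,180:430,::-1],None,fx=3,fy=3))
for ct,a,m in caps(im,P): print(ct.round(),P[m].max(0).round(4),P[m].mean(0).round(4))"
```

```text
t: 10.0
tool_pos: [0.4445, -0.0653, 0.2057]
tool_rot: [-2.027, -2.399, 0.0]
contact_force: [-0.2, 0.2, 0.8]
opening: 0.0501
grip_force: 0.0
t 10.0 pos [444.5 -65.3 205.7] phi 99.6 tilt 0.04 open 50.1 grip 0.0 F [-0.2  0.2  0.8] q [-0.31 -0.37  2.03  0.    1.48 -0.48]
square tx ty [-0.2  0.6]
[428. 140.] [0.5185 0.3544 0.0953] [0.5001 0.3319 0.091 ]
[366. 144.] [0.4649 0.229  0.0791] [0.457  0.2153 0.0766]
[233. 163.] [ 0.4577 -0.0549  0.1006] [ 0.4449 -0.0661  0.0979]
[299. 161.] [0.4489 0.0803 0.0586] [0.4424 0.0722 0.0565]
[ 90. 220.] [ 0.5041 -0.3301  0.0894] [ 0.492  -0.3418  0.087 ]
[244. 237.] [ 0.6367 -0.0776  0.1059] [ 0.6247 -0.0896  0.1037]
```

View pics/p2.png

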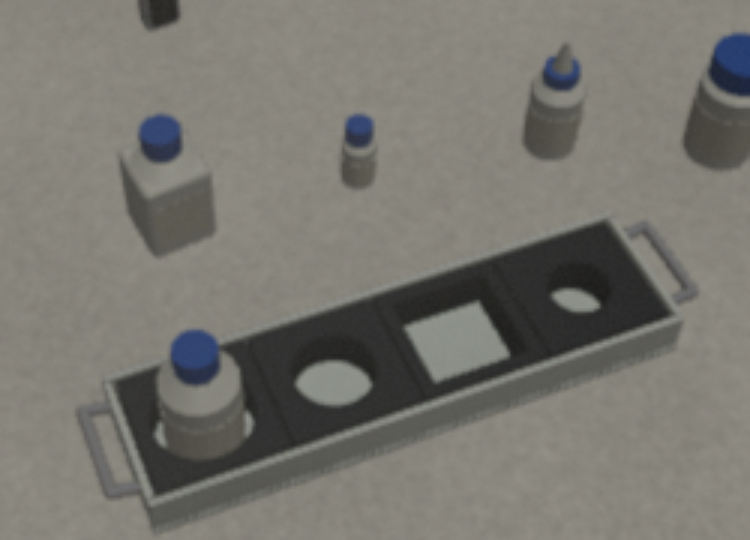

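The large bottle stands upright in its well with its cap at (195,355). The cap top is 5 mm higher than on the bench, as it should be. Grasping the square bottle now.

```bash
python3 -m handwheel '[{"tx":0,"ty":0.6,"tz":10,"roll":0},{"tx":0,"ty":0,"tz":25,"roll":0},{"tx":0,"ty":0,"tz":25,"roll":0},{"tx":0,"ty":0,"tz":20,"roll":0},{"tx":0,"ty":0,"tz":15,"roll":0},{"tx":0,"ty":0,"tz":12,"roll":0},{"tx":0,"ty":0,"tz":10,"roll":0},{"tx":0,"ty":0,"tz":6,"roll":0},{"tx":0,"ty":0,"tz":4,"roll":0},{"tx":0,"ty":0,"tz":0,"roll":0},{"tx":0,"ty":0,"tz":0,"roll":0}]'
python3 -m handwheel '[{"tx":0,"ty":0,"tz":0,"roll":0},{"tx":0,"ty":0,"tz":0,"roll":0},{"tx":0,"ty":0,"tz":0,"roll":0},{"tx":0,"ty":0,"tz":0,"roll":0},{"tx":0,"ty":0,"tz":0,"roll":0},{"tx":0,"ty":0,"tz":0,"roll":0},{"tx":0,"ty":0,"tz":0,"roll":0},{"tx":0,"ty":0,"tz":0,"roll":0},{"tx":0,"ty":0,"tz":0,"roll":0},{"tx":0,"ty":0,"tz":0,"roll":0}]' 10 40
python3 -m handwheel '[{"tx":0,"ty":0,"tz":-4,"roll":0},{"tx":0,"ty":0,"tz":-10,"roll":0},{"tx":0,"ty":0,"tz":-15,"roll":0},{"tx":0,"ty":0,"tz":-20,"roll":0},{"tx":0,"ty":0,"tz":-20,"roll":0},{"tx":0,"ty":0,"tz":-20,"roll":0},{"tx":0,"ty":0,"tz":-20,"roll":0},{"tx":0,"ty":0,"tz":-15,"roll":0},{"tx":0,"ty":0,"tz":-6,"roll":0},{"tx":0,"ty":0,"tz":0,"roll":0},{"tx":0,"ty":0,"tz":0,"roll":0}]'
python3 go.py 94 Wsquare
```

```text
t: 10.97
tool_pos: [0.4456, -0.0653, 0.0801]
tool_rot: [2.027, 2.399, 0.001]
contact_force: [1.0, -0.5, -0.1]
opening: 0.0496
grip_force: 0.0
t: 11.8
tool_pos: [0.4457, -0.0655, 0.0806]
tool_rot: [2.026, 2.399, 0.001]
contact_force: [-1.2, 0.3, 5.8]
opening: 0.0255
grip_force: 39.4
t: 12.72
tool_pos: [0.4448, -0.065, 0.209]
tool_rot: [-2.027, -2.4, 0.0]
contact_force: [-0.0, -0.1, -2.3]
opening: 0.0257
grip_force: 39.4
t 12.7 pos [444.8 -65.  209. ] phi 99.6 tilt 0.03 open 25.7 grip 39.4 F [-0.  -0.1 -2.3] q [-0.31 -0.38  2.03  0.    1.49 -0.48]
roll to 94.0 0.098
Wsquare tx ty [134.6 178.1]
```

```bash
python3 -m handwheel '[{"tx":0,"ty":0,"tz":0,"roll":0.049},{"tx":4,"ty":5,"tz":0,"roll":0.049},{"tx":9,"ty":12,"tz":0,"roll":0},{"tx":15,"ty":20,"tz":0,"roll":0},{"tx":20,"ty":26,"tz":0,"roll":0},{"tx":20,"ty":26,"tz":0,"roll":0},{"tx":20,"ty":26,"tz":0,"roll":0},{"tx":20,"ty":26,"tz":0,"roll":0},{"tx":14,"ty":20,"tz":0,"roll":0},{"tx":8,"ty":11,"tz":0,"roll":0},{"tx":4,"ty":5,"tz":0,"roll":0},{"tx":0,"ty":0,"tz":0,"roll":0}]'
python3 -m handwheel '[{"tx":0,"ty":0,"tz":0,"roll":0},{"tx":0,"ty":0,"tz":0,"roll":0}]'
python3 go.py Wsquare
python3 - <<'E'
from meas import *
im,d,ray,c,P=load('scene')
cv2.imwrite('pics/p3.png',cv2.resize(im[60:300,180:430,::-1],None,fx=2.5,fy=2.5))
m=(P[...,2]>.12)&(P[...,2]<.185)&(P[...,0]>.56)&(P[...,0]<.68)&(abs(P[...,1]-.082)<.06); q=P[m]; print(q.min(0),q.max(0))
q=q[q[:,2]<.17]; r=cv2.minAreaRect(q[:,:2].astype(np.float32)*1000); print(r)
E
```

```text
t: 13.72
tool_pos: [0.6116, 0.0818, 0.2074]
tool_rot: [-2.139, -2.297, 0.004]
contact_force: [-1.0, -0.1, -1.6]
opening: 0.0256
grip_force: 39.6
t: 13.88
tool_pos: [0.6111, 0.0804, 0.2088]
tool_rot: [-2.142, -2.296, 0.002]
contact_force: [-0.1, -0.6, -1.5]
opening: 0.0252
grip_force: 39.6
t 13.9 pos [611.1  80.4 208.8] phi 94.0 tilt 0.09 open 25.2 grip 39.6 F [-0.1 -0.6 -1.5] q [ 0.01  0.05  1.66 -0.    1.44 -0.06]
Wsquare tx ty [1.2 2.3]
[0.58872801 0.05343356 0.13008601] [0.63805072 0.10636751 0.18496769]
((622.9456787109375, 70.0127944946289), (66.21025848388672, 34.729896545410156), 51.42690658569336)
```

View pics/p3.png

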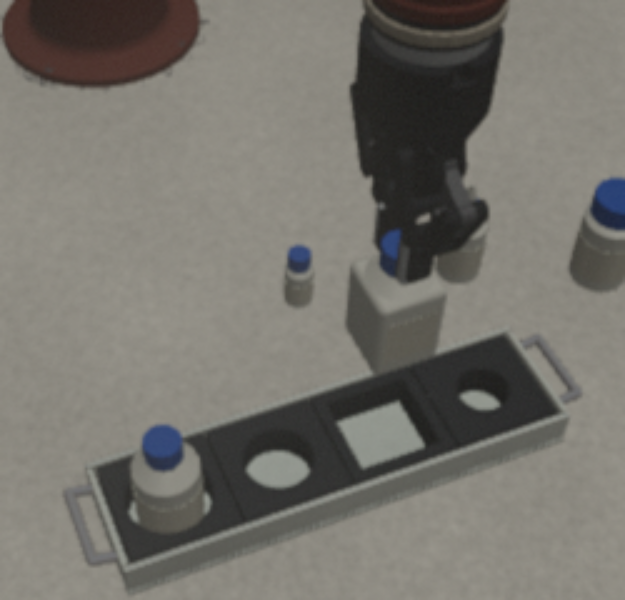

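The square bottle hangs upright at (395,310). Its faces are parallel to the tray and to the square well at (380,435).

```bash
python3 -m handwheel '[{"tx":1.2,"ty":2.0,"tz":6,"roll":0},{"tx":0,"ty":0,"tz":14,"roll":0},{"tx":0,"ty":0,"tz":20,"roll":0},{"tx":0,"ty":0,"tz":20,"roll":0},{"tx":0,"ty":0,"tz":16,"roll":0},{"tx":0,"ty":0,"tz":12,"roll":0},{"tx":0,"ty":0,"tz":10,"roll":0},{"tx":0,"ty":0,"tz":10,"roll":0},{"tx":0,"ty":0,"tz":7,"roll":0},{"tx":0,"ty":0,"tz":4,"roll":0},{"tx":0,"ty":0,"tz":2,"roll":0},{"tx":0,"ty":0,"tz":1,"roll":0}]'
python3 -m handwheel '[{"tx":0,"ty":0,"tz":0,"roll":0},{"tx":0,"ty":0,"tz":0,"roll":0}]'
python3 go.py Wsquare
```

```text
t: 14.93
tool_pos: [0.6142, 0.0825, 0.0877]
tool_rot: [2.142, 2.298, 0.001]
contact_force: [-0.0, 0.6, -1.6]
opening: 0.0253
grip_force: 39.7
t: 15.1
tool_pos: [0.6145, 0.0825, 0.0883]
tool_rot: [2.142, 2.297, 0.001]
contact_force: [0.1, 0.0, -2.5]
opening: 0.0254
grip_force: 39.7
t 15.1 pos [614.5  82.5  88.3] phi 94.0 tilt 0.08 open 25.4 grip 39.7 F [ 0.1  0.  -2.5] q [ 0.01  0.17  1.74  0.    1.23 -0.06]
Wsquare tx ty [-0.7 -1.6]
```

```bash
python3 -m handwheel '[{"tx":-0.5,"ty":-1,"tz":1,"roll":0},{"tx":0,"ty":0,"tz":1,"roll":0},{"tx":0,"ty":0,"tz":0,"roll":0},{"tx":0,"ty":0,"tz":0,"roll":0}]'
python3 -m handwheel '[{"tx":0,"ty":0,"tz":0,"roll":0},{"tx":0,"ty":0,"tz":0,"roll":0},{"tx":0,"ty":0,"tz":0,"roll":0},{"tx":0,"ty":0,"tz":0,"roll":0},{"tx":0,"ty":0,"tz":0,"roll":0},{"tx":0,"ty":0,"tz":0,"roll":0}]' 50 40
python3 -m handwheel '[{"tx":0,"ty":0,"tz":-6,"roll":0},{"tx":0,"ty":0,"tz":-14,"roll":0},{"tx":0,"ty":0,"tz":-20,"roll":0},{"tx":0,"ty":0,"tz":-25,"roll":0},{"tx":0,"ty":0,"tz":-25,"roll":0},{"tx":0,"ty":0,"tz":-20,"roll":0},{"tx":0,"ty":0,"tz":-10,"roll":0},{"tx":0,"ty":0,"tz":0,"roll":0},{"tx":0,"ty":0,"tz":0,"roll":0}]'
python3 go.py medium
```

```text
t: 15.43
tool_pos: [0.6131, 0.0819, 0.0857]
tool_rot: [2.142, 2.298, 0.0]
contact_force: [-0.3, -0.7, -1.8]
opening: 0.0255
grip_force: 39.7
t: 15.93
tool_pos: [0.613, 0.0819, 0.0856]
tool_rot: [2.142, 2.298, 0.0]
contact_force: [0.4, 0.5, 0.3]
opening: 0.0499
grip_force: 0.0
t: 16.68
tool_pos: [0.6131, 0.0819, 0.2062]
tool_rot: [2.142, 2.297, 0.001]
contact_force: [-0.0, 0.4, -0.6]
opening: 0.0499
grip_force: 0.0
t 16.7 pos [613.1  81.9 206.2] phi 94.0 tilt 0.07 open 49.9 grip 0.0 F [-0.   0.4 -0.6] q [ 0.01  0.05  1.65  0.    1.43 -0.06]
medium tx ty [-412.9 -150.6]
```

```bash
python3 -m handwheel '[{"tx":-12,"ty":-4,"tz":0,"roll":0},{"tx":-25,"ty":-9,"tz":0,"roll":0},{"tx":-33,"ty":-12,"tz":0,"roll":0},{"tx":-33,"ty":-12,"tz":0,"roll":0},{"tx":-33,"ty":-12,"tz":0,"roll":0},{"tx":-33,"ty":-12,"tz":0,"roll":0},{"tx":-33,"ty":-12,"tz":0,"roll":0},{"tx":-33,"ty":-12,"tz":0,"roll":0},{"tx":-33,"ty":-12,"tz":0,"roll":0},{"tx":-33,"ty":-12,"tz":0,"roll":0},{"tx":-33,"ty":-12,"tz":0,"roll":0},{"tx":-33,"ty":-12,"tz":0,"roll":0}]'
python3 -m handwheel '[{"tx":-25,"ty":-9,"tz":0,"roll":0},{"tx":-14,"ty":-6,"tz":0,"roll":0},{"tx":-7,"ty":-3,"tz":0,"roll":0},{"tx":0,"ty":0,"tz":0,"roll":0},{"tx":0,"ty":0,"tz":0,"roll":0},{"tx":0,"ty":0,"tz":0,"roll":0}]'
python3 go.py medium
python3 -c "
from meas import *
im,d,r,c,P=load('scene');cv2.imwrite('pics/p4.png',cv2.resize(im[60:300,60:430,::-1],None,fx=2,fy=2))
for ct,a,m in caps(im,P): print(ct.round(),P[m].max(0).round(4),P[m].mean(0).round(4))"
```

```text
t: 17.68
tool_pos: [0.5036, -0.295, 0.2031]
tool_rot: [-2.14, -2.294, 0.001]
contact_force: [0.7, -0.1, -0.5]
opening: 0.05
grip_force: 0.0
t: 18.18
tool_pos: [0.4915, -0.3393, 0.2051]
tool_rot: [-2.14, -2.299, -0.001]
contact_force: [0.1, -0.7, -0.4]
opening: 0.0498
grip_force: 0.0
t 18.2 pos [ 491.5 -339.3  205.1] phi 94.1 tilt 0.05 open 49.8 grip 0.0 F [ 0.1 -0.7 -0.4] q [-0.73  0.01  1.71  0.    1.43 -0.8 ]
medium tx ty [-1.4  0.4]
[428. 141.] [0.5184 0.3549 0.0953] [0.5004 0.3311 0.0906]
[367. 144.] [0.4661 0.2287 0.0788] [0.4578 0.216  0.0769]
[299. 161.] [0.4503 0.079  0.0592] [0.4429 0.0724 0.0569]
[335. 208.] [0.6261 0.0934 0.1051] [0.6132 0.081  0.1022]
[ 90. 220.] [ 0.504  -0.3295  0.0894] [ 0.4919 -0.3419  0.0869]
[244. 237.] [ 0.6367 -0.0776  0.1063] [ 0.6246 -0.0896  0.1038]
```

View pics/p4.png

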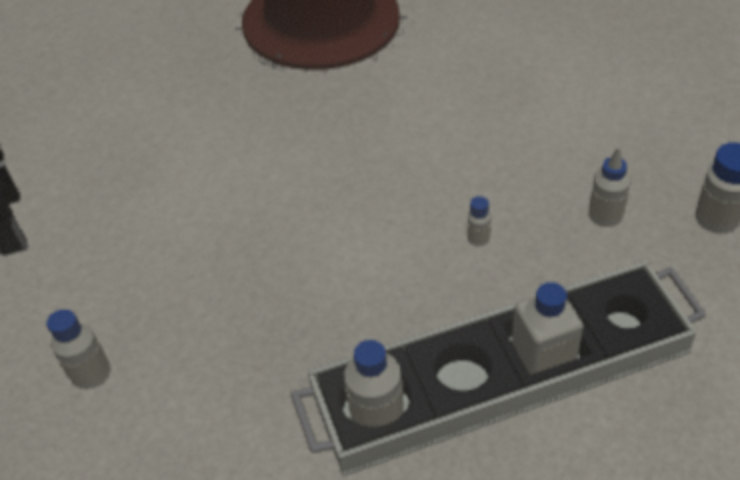

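The square bottle is seated upright with its cap at (550,298), 5 mm higher than on the bench. Now the medium bottle, whose cap is at (64,325).

```bash
python3 -m handwheel '[{"tx":-1.4,"ty":0.4,"tz":12,"roll":0},{"tx":0,"ty":0,"tz":25,"roll":0},{"tx":0,"ty":0,"tz":25,"roll":0},{"tx":0,"ty":0,"tz":25,"roll":0},{"tx":0,"ty":0,"tz":17,"roll":0},{"tx":0,"ty":0,"tz":13,"roll":0},{"tx":0,"ty":0,"tz":10,"roll":0},{"tx":0,"ty":0,"tz":6,"roll":0},{"tx":0,"ty":0,"tz":4,"roll":0},{"tx":0,"ty":0,"tz":0,"roll":0},{"tx":0,"ty":0,"tz":0,"roll":0}]'
python3 -m handwheel '[{"tx":0,"ty":0,"tz":0,"roll":0},{"tx":0,"ty":0,"tz":0,"roll":0},{"tx":0,"ty":0,"tz":0,"roll":0},{"tx":0,"ty":0,"tz":0,"roll":0},{"tx":0,"ty":0,"tz":0,"roll":0},{"tx":0,"ty":0,"tz":0,"roll":0},{"tx":0,"ty":0,"tz":0,"roll":0},{"tx":0,"ty":0,"tz":0,"roll":0},{"tx":0,"ty":0,"tz":0,"roll":0},{"tx":0,"ty":0,"tz":0,"roll":0}]' 10 40
python3 -m handwheel '[{"tx":0,"ty":0,"tz":-4,"roll":0},{"tx":0,"ty":0,"tz":-10,"roll":0},{"tx":0,"ty":0,"tz":-15,"roll":0},{"tx":0,"ty":0,"tz":-20,"roll":0},{"tx":0,"ty":0,"tz":-20,"roll":0},{"tx":0,"ty":0,"tz":-20,"roll":0},{"tx":0,"ty":0,"tz":-20,"roll":0},{"tx":0,"ty":0,"tz":-15,"roll":0},{"tx":0,"ty":0,"tz":-6,"roll":0},{"tx":0,"ty":0,"tz":0,"roll":0},{"tx":0,"ty":0,"tz":0,"roll":0}]'
python3 go.py Wmedium
```

```text
t: 19.15
tool_pos: [0.4923, -0.3424, 0.0694]
tool_rot: [2.141, 2.297, 0.0]
contact_force: [0.3, -0.2, 0.3]
opening: 0.0499
grip_force: 0.0
t: 19.98
tool_pos: [0.4924, -0.3427, 0.0698]
tool_rot: [2.141, 2.296, -0.0]
contact_force: [-0.8, -0.1, 6.0]
opening: 0.0232
grip_force: 39.5
t: 20.9
tool_pos: [0.4915, -0.3418, 0.198]
tool_rot: [-2.142, -2.297, -0.0]
contact_force: [-1.1, -0.1, -1.3]
opening: 0.0232
grip_force: 39.2
t 20.9 pos [ 491.5 -341.8  198. ] phi 94.0 tilt 0.04 open 23.2 grip 39.2 F [-1.1 -0.1 -1.3] q [-0.73  0.01  1.71  0.    1.42 -0.8 ]
Wmedium tx ty [328.3 151. ]
```

```bash
python3 -m handwheel '[{"tx":6,"ty":3,"tz":0,"roll":0},{"tx":14,"ty":6,"tz":0,"roll":0},{"tx":22,"ty":10,"tz":0,"roll":0},{"tx":30,"ty":14,"tz":0,"roll":0},{"tx":32,"ty":15,"tz":0,"roll":0},{"tx":32,"ty":15,"tz":0,"roll":0},{"tx":32,"ty":15,"tz":0,"roll":0},{"tx":32,"ty":15,"tz":0,"roll":0},{"tx":32,"ty":15,"tz":0,"roll":0},{"tx":30,"ty":13,"tz":0,"roll":0},{"tx":26,"ty":12,"tz":0,"roll":0},{"tx":20,"ty":9,"tz":0,"roll":0}]'
python3 -m handwheel '[{"tx":13,"ty":6,"tz":0,"roll":0},{"tx":7,"ty":3,"tz":0,"roll":0},{"tx":0,"ty":0,"tz":0,"roll":0},{"tx":0,"ty":0,"tz":0,"roll":0},{"tx":0,"ty":0,"tz":0,"roll":0}]'
python3 go.py Wmedium
python3 - <<'E'
from meas import *
im,d,ray,c,P=load('scene')
cv2.imwrite('pics/p5.png',cv2.resize(im[60:300,180:430,::-1],None,fx=2.5,fy=2.5))
m=(P[...,2]>.12)&(P[...,2]<.175)&(P[...,0]>.56)&(P[...,0]<.68)&(abs(P[...,1])<.05); q=P[m]; print(q.min(0),q.max(0))
E
```

```text
t: 21.9
tool_pos: [0.6114, -0.0209, 0.1971]
tool_rot: [-2.138, -2.299, 0.001]
contact_force: [0.2, 0.5, -0.2]
opening: 0.0235
grip_force: 39.2
t: 22.32
tool_pos: [0.6191, -0.0052, 0.1983]
tool_rot: [-2.144, -2.296, 0.001]
contact_force: [0.0, 0.3, -0.6]
opening: 0.0235
grip_force: 39.3
t 22.3 pos [619.1  -5.2 198.3] phi 93.9 tilt 0.04 open 23.5 grip 39.3 F [ 0.   0.3 -0.6] q [-0.13  0.06  1.66 -0.    1.42 -0.2 ]
Wmedium tx ty [1.7 0.2]
[ 0.61280256 -0.02440631  0.12871548] [0.6394597  0.01508776 0.17495845]
```

View pics/p5.png

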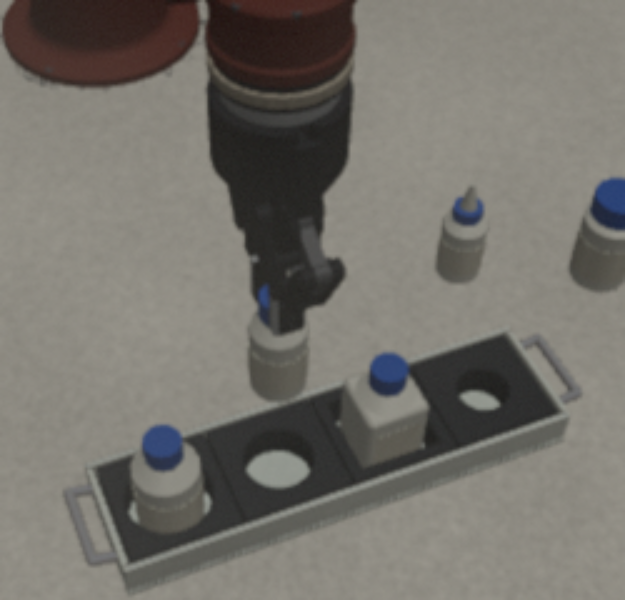

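The medium bottle hangs upright at (278,355), over its well at (278,465). Lowering it.

```bash
python3 -m handwheel '[{"tx":1.5,"ty":-0.8,"tz":6,"roll":0},{"tx":0,"ty":0,"tz":14,"roll":0},{"tx":0,"ty":0,"tz":20,"roll":0},{"tx":0,"ty":0,"tz":20,"roll":0},{"tx":0,"ty":0,"tz":16,"roll":0},{"tx":0,"ty":0,"tz":12,"roll":0},{"tx":0,"ty":0,"tz":10,"roll":0},{"tx":0,"ty":0,"tz":10,"roll":0},{"tx":0,"ty":0,"tz":7,"roll":0},{"tx":0,"ty":0,"tz":4,"roll":0},{"tx":0,"ty":0,"tz":2,"roll":0},{"tx":0,"ty":0,"tz":1,"roll":0}]'
python3 -m handwheel '[{"tx":0,"ty":0,"tz":0.5,"roll":0},{"tx":0,"ty":0,"tz":0,"roll":0}]'
python3 go.py Wmedium
```

```text
t: 23.37
tool_pos: [0.6188, -0.0029, 0.0767]
tool_rot: [2.142, 2.298, 0.001]
contact_force: [-0.6, -0.2, -0.2]
opening: 0.0234
grip_force: 39.3
t: 23.53
tool_pos: [0.619, -0.0029, 0.0767]
tool_rot: [2.142, 2.297, 0.001]
contact_force: [0.9, 1.2, -0.4]
opening: 0.0233
grip_force: 39.3
t 23.5 pos [619.   -2.9  76.7] phi 94.0 tilt 0.07 open 23.3 grip 39.3 F [ 0.9  1.2 -0.4] q [-0.12  0.18  1.75  0.    1.22 -0.19]
Wmedium tx ty [-0.7 -0.1]
```

```bash
python3 -m handwheel '[{"tx":-0.5,"ty":0,"tz":1,"roll":0},{"tx":0,"ty":0,"tz":0.3,"roll":0},{"tx":0,"ty":0,"tz":0,"roll":0},{"tx":0,"ty":0,"tz":0,"roll":0}]'
python3 -m handwheel '[{"tx":0,"ty":0,"tz":0,"roll":0},{"tx":0,"ty":0,"tz":0,"roll":0},{"tx":0,"ty":0,"tz":0,"roll":0},{"tx":0,"ty":0,"tz":0,"roll":0},{"tx":0,"ty":0,"tz":0,"roll":0},{"tx":0,"ty":0,"tz":0,"roll":0}]' 48 40
python3 -m handwheel '[{"tx":0,"ty":0,"tz":-6,"roll":0},{"tx":0,"ty":0,"tz":-14,"roll":0},{"tx":0,"ty":0,"tz":-20,"roll":0},{"tx":0,"ty":0,"tz":-25,"roll":0},{"tx":0,"ty":0,"tz":-25,"roll":0},{"tx":0,"ty":0,"tz":-20,"roll":0},{"tx":0,"ty":0,"tz":-10,"roll":0},{"tx":0,"ty":0,"tz":0,"roll":0},{"tx":0,"ty":0,"tz":0,"roll":0}]'
python3 go.py small
```

```text
t: 23.87
tool_pos: [0.6186, -0.0034, 0.0749]
tool_rot: [2.142, 2.298, 0.0]
contact_force: [0.4, 0.4, -0.7]
opening: 0.0231
grip_force: 39.3
t: 24.37
tool_pos: [0.6186, -0.0034, 0.0747]
tool_rot: [2.142, 2.298, 0.0]
contact_force: [0.6, -0.3, 0.2]
opening: 0.0477
grip_force: 0.0
t: 25.12
tool_pos: [0.6187, -0.0034, 0.1954]
tool_rot: [2.142, 2.297, 0.001]
contact_force: [0.1, 0.5, -0.2]
opening: 0.0483
grip_force: 0.0
t 25.1 pos [618.7  -3.4 195.4] phi 94.0 tilt 0.07 open 48.3 grip 0.0 F [ 0.1  0.5 -0.2] q [-0.13  0.06  1.66  0.    1.41 -0.2 ]
small tx ty [  88.4 -170.5]
```

```bash
python3 -m handwheel '[{"tx":6,"ty":-11.5,"tz":0,"roll":0},{"tx":13,"ty":-25,"tz":0,"roll":0},{"tx":16,"ty":-30,"tz":0,"roll":0},{"tx":16,"ty":-30,"tz":0,"roll":0},{"tx":15,"ty":-30,"tz":0,"roll":0},{"tx":12,"ty":-24,"tz":0,"roll":0},{"tx":7,"ty":-14,"tz":0,"roll":0},{"tx":3,"ty":-6,"tz":0,"roll":0},{"tx":0,"ty":0,"tz":0,"roll":0},{"tx":0,"ty":0,"tz":0,"roll":0},{"tx":0,"ty":0,"tz":0,"roll":0}]' 42 30
python3 go.py small
python3 -c "
from meas import *
im,d,r,c,P=load('scene');cv2.imwrite('pics/p6.png',cv2.resize(im[120:300,180:430,::-1],None,fx=3,fy=3))
for ct,a,m in caps(im,P): print(ct.round(),P[m].max(0).round(4),P[m].mean(0).round(4))"
```

```text
t: 26.03
tool_pos: [0.4428, 0.0721, 0.1943]
tool_rot: [-2.143, -2.297, 0.001]
contact_force: [0.0, -0.1, -1.2]
opening: 0.0417
grip_force: 0.0
t 26.0 pos [442.8  72.1 194.3] phi 94.0 tilt 0.04 open 41.7 grip 0.0 F [ 0.  -0.1 -1.2] q [-0.   -0.37  2.05 -0.    1.46 -0.07]
small tx ty [0.8 0. ]
[428. 140.] [0.5188 0.3545 0.0962] [0.5002 0.3313 0.0909]
[367. 144.] [0.4657 0.2288 0.0791] [0.4567 0.2162 0.0763]
[299. 161.] [0.4507 0.0794 0.0597] [0.443  0.0723 0.0569]
[336. 208.] [0.6257 0.0933 0.1048] [0.6132 0.0812 0.1021]
[292. 225.] [0.6309 0.0092 0.0946] [ 0.6187 -0.0028  0.0918]
[244. 237.] [ 0.6373 -0.0776  0.1061] [ 0.6247 -0.0895  0.1039]
```

View pics/p6.png

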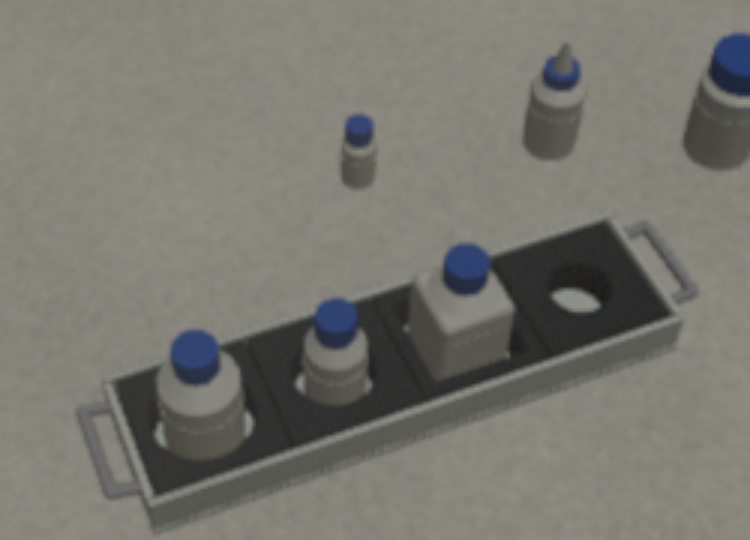

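Three bottles are now seated, with caps at (195,355), (336,320) and (466,268). The small one waits at (358,130).

```bash
python3 -m handwheel '[{"tx":0.3,"ty":0,"tz":12,"roll":0},{"tx":0,"ty":0,"tz":25,"roll":0},{"tx":0,"ty":0,"tz":28,"roll":0},{"tx":0,"ty":0,"tz":26,"roll":0},{"tx":0,"ty":0,"tz":20,"roll":0},{"tx":0,"ty":0,"tz":15,"roll":0},{"tx":0,"ty":0,"tz":12,"roll":0},{"tx":0,"ty":0,"tz":8,"roll":0},{"tx":0,"ty":0,"tz":4,"roll":0},{"tx":0,"ty":0,"tz":2,"roll":0},{"tx":0,"ty":0,"tz":0,"roll":0},{"tx":0,"ty":0,"tz":0,"roll":0}]'
python3 -m handwheel '[{"tx":0,"ty":0,"tz":0,"roll":0},{"tx":0,"ty":0,"tz":0,"roll":0},{"tx":0,"ty":0,"tz":0,"roll":0},{"tx":0,"ty":0,"tz":0,"roll":0},{"tx":0,"ty":0,"tz":0,"roll":0},{"tx":0,"ty":0,"tz":0,"roll":0},{"tx":0,"ty":0,"tz":0,"roll":0},{"tx":0,"ty":0,"tz":0,"roll":0},{"tx":0,"ty":0,"tz":0,"roll":0},{"tx":0,"ty":0,"tz":0,"roll":0}]' 5 30
python3 -m handwheel '[{"tx":0,"ty":0,"tz":-4,"roll":0},{"tx":0,"ty":0,"tz":-10,"roll":0},{"tx":0,"ty":0,"tz":-15,"roll":0},{"tx":0,"ty":0,"tz":-20,"roll":0},{"tx":0,"ty":0,"tz":-20,"roll":0},{"tx":0,"ty":0,"tz":-20,"roll":0},{"tx":0,"ty":0,"tz":-20,"roll":0},{"tx":0,"ty":0,"tz":-15,"roll":0},{"tx":0,"ty":0,"tz":-6,"roll":0},{"tx":0,"ty":0,"tz":0,"roll":0},{"tx":0,"ty":0,"tz":0,"roll":0}]'
python3 go.py Wsmall
```

```text
t: 27.08
tool_pos: [0.443, 0.0728, 0.0434]
tool_rot: [2.142, 2.297, 0.001]
contact_force: [0.9, 0.4, -0.2]
opening: 0.042
grip_force: 0.0
t: 27.92
tool_pos: [0.443, 0.0728, 0.0436]
tool_rot: [2.142, 2.297, 0.002]
contact_force: [-0.8, 0.1, 6.2]
opening: 0.0171
grip_force: 29.5
t: 28.83
tool_pos: [0.442, 0.0728, 0.1724]
tool_rot: [-2.142, -2.298, 0.0]
contact_force: [-0.3, -1.0, 0.4]
opening: 0.0176
grip_force: 29.3
t 28.8 pos [442.   72.8 172.4] phi 94.0 tilt 0.02 open 17.6 grip 29.3 F [-0.3 -1.   0.4] q [-0.   -0.35  2.07  0.    1.42 -0.07]
Wsmall tx ty [ 82.4 171.2]
```

```bash
python3 -m handwheel '[{"tx":3.5,"ty":7.2,"tz":0,"roll":0},{"tx":8,"ty":16,"tz":0,"roll":0},{"tx":12,"ty":25,"tz":0,"roll":0},{"tx":13,"ty":27,"tz":0,"roll":0},{"tx":13,"ty":27,"tz":0,"roll":0},{"tx":13,"ty":27,"tz":0,"roll":0},{"tx":9,"ty":19,"tz":0,"roll":0},{"tx":6,"ty":13,"tz":0,"roll":0},{"tx":3,"ty":7,"tz":0,"roll":0},{"tx":2,"ty":3,"tz":0,"roll":0},{"tx":0,"ty":0,"tz":0,"roll":0},{"tx":0,"ty":0,"tz":0,"roll":0}]'
python3 go.py Wsmall
python3 - <<'E'
from meas import *
im,d,ray,c,P=load('scene')
cv2.imwrite('pics/p7.png',cv2.resize(im[60:300,180:430,::-1],None,fx=2.5,fy=2.5))
m=(P[...,2]>.12)&(P[...,2]<.165)&(P[...,0]>.56)&(P[...,0]<.68)&(abs(P[...,1]-.167)<.04); q=P[m]; print(q.min(0),q.max(0))
E
```

```text
t: 29.83
tool_pos: [0.6066, 0.1669, 0.1719]
tool_rot: [-2.142, -2.297, 0.002]
contact_force: [-0.4, -0.6, 0.3]
opening: 0.0173
grip_force: 29.4
t 29.8 pos [606.6 166.9 171.9] phi 94.0 tilt 0.09 open 17.3 grip 29.4 F [-0.4 -0.6  0.3] q [ 0.15  0.11  1.66 -0.    1.38  0.08]
Wsmall tx ty [0.1 0.7]
[0.59774611 0.15381491 0.1299238 ] [0.62049966 0.17757286 0.16497662]
```

View pics/p7.png

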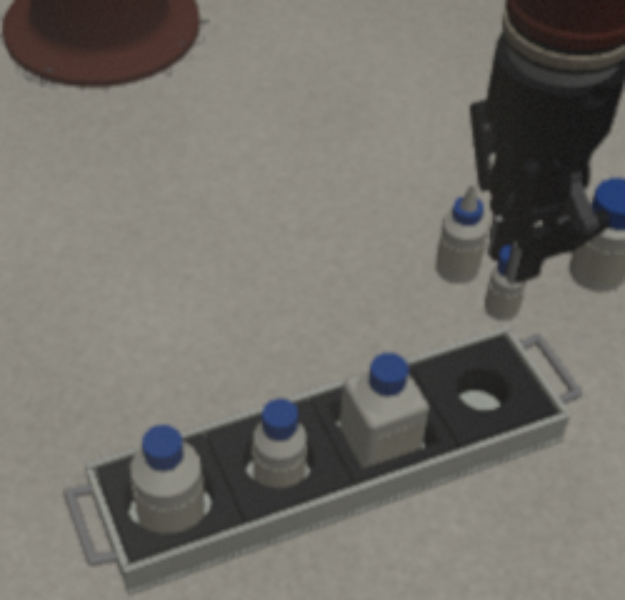

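The small bottle hangs upright at (505,290), above its well at (485,390). Lowering it.

```bash
python3 -m handwheel '[{"tx":0.5,"ty":0,"tz":6,"roll":0},{"tx":0,"ty":0,"tz":14,"roll":0},{"tx":0,"ty":0,"tz":20,"roll":0},{"tx":0,"ty":0,"tz":20,"roll":0},{"tx":0,"ty":0,"tz":16,"roll":0},{"tx":0,"ty":0,"tz":12,"roll":0},{"tx":0,"ty":0,"tz":10,"roll":0},{"tx":0,"ty":0,"tz":10,"roll":0},{"tx":0,"ty":0,"tz":7,"roll":0},{"tx":0,"ty":0,"tz":4,"roll":0},{"tx":0,"ty":0,"tz":2,"roll":0},{"tx":0,"ty":0,"tz":1,"roll":0}]'
python3 -m handwheel '[{"tx":0,"ty":-0.5,"tz":0.7,"roll":0},{"tx":0,"ty":0,"tz":0.6,"roll":0},{"tx":0,"ty":0,"tz":0,"roll":0},{"tx":0,"ty":0,"tz":0,"roll":0}]'
python3 go.py Wsmall
```

```text
t: 30.88
tool_pos: [0.6076, 0.1677, 0.0509]
tool_rot: [2.142, 2.298, 0.001]
contact_force: [0.4, -0.5, 0.1]
opening: 0.0177
grip_force: 29.4
t: 31.22
tool_pos: [0.6071, 0.1676, 0.0499]
tool_rot: [2.142, 2.297, 0.001]
contact_force: [0.6, 1.0, -0.4]
opening: 0.0173
grip_force: 29.4
t 31.2 pos [607.1 167.6  49.9] phi 94.0 tilt 0.05 open 17.3 grip 29.4 F [ 0.6  1.  -0.4] q [ 0.15  0.23  1.73 -0.    1.17  0.08]
Wsmall tx ty [-0.6 -0.1]
```

```bash
python3 -m handwheel '[{"tx":0,"ty":0,"tz":0.5,"roll":0},{"tx":0,"ty":0,"tz":0,"roll":0},{"tx":0,"ty":0,"tz":0,"roll":0}]'
python3 -m handwheel '[{"tx":0,"ty":0,"tz":0,"roll":0},{"tx":0,"ty":0,"tz":0,"roll":0},{"tx":0,"ty":0,"tz":0,"roll":0},{"tx":0,"ty":0,"tz":0,"roll":0},{"tx":0,"ty":0,"tz":0,"roll":0},{"tx":0,"ty":0,"tz":0,"roll":0}]' 42 30
python3 -m handwheel '[{"tx":0,"ty":0,"tz":-6,"roll":0},{"tx":0,"ty":0,"tz":-14,"roll":0},{"tx":0,"ty":0,"tz":-20,"roll":0},{"tx":0,"ty":0,"tz":-25,"roll":0},{"tx":0,"ty":0,"tz":-25,"roll":0},{"tx":0,"ty":0,"tz":-25,"roll":0},{"tx":0,"ty":0,"tz":-25,"roll":0},{"tx":0,"ty":0,"tz":-10,"roll":0},{"tx":0,"ty":0,"tz":0,"roll":0}]'
python3 -m handwheel '[{"tx":0,"ty":-10,"tz":0,"roll":0},{"tx":0,"ty":-25,"tz":0,"roll":0},{"tx":0,"ty":-25,"tz":0,"roll":0},{"tx":0,"ty":-25,"tz":0,"roll":0},{"tx":0,"ty":-25,"tz":0,"roll":0},{"tx":0,"ty":-15,"tz":0,"roll":0},{"tx":0,"ty":0,"tz":0,"roll":0},{"tx":0,"ty":0,"tz":0,"roll":0},{"tx":0,"ty":0,"tz":0,"roll":0}]'
python3 -c "
from meas import *
im,d,r,c,P=load('scene');cv2.imwrite('pics/p8.png',cv2.resize(im[100:300,180:460,::-1],None,fx=2.8,fy=2.8))
for ct,a,m in caps(im,P): print(ct.round(),P[m].max(0).round(4),P[m].mean(0).round(4))"
```

```text
t: 31.47
tool_pos: [0.6068, 0.1675, 0.049]
tool_rot: [2.142, 2.298, 0.0]
contact_force: [-0.2, 0.5, -0.2]
opening: 0.0176
grip_force: 29.4
t: 31.97
tool_pos: [0.6068, 0.1676, 0.0489]
tool_rot: [2.142, 2.298, 0.0]
contact_force: [-0.4, 0.1, 0.5]
opening: 0.0421
grip_force: 0.0
t: 32.72
tool_pos: [0.609, 0.1679, 0.2042]
tool_rot: [2.139, 2.294, 0.01]
contact_force: [1.3, -0.1, 0.2]
opening: 0.0421
grip_force: 0.0
t: 33.47
tool_pos: [0.4818, 0.1587, 0.1977]
tool_rot: [-2.142, -2.297, 0.002]
contact_force: [0.5, 0.2, 0.5]
opening: 0.0419
grip_force: 0.0
[428. 140.] [0.5186 0.3547 0.0955] [0.5003 0.3312 0.0908]
[367. 144.] [0.4658 0.229  0.0795] [0.4573 0.2156 0.0767]
[335. 207.] [0.6255 0.0945 0.1051] [0.6128 0.0811 0.1025]
[375. 208.] [0.6171 0.1909 0.0646] [0.6052 0.1684 0.0586]
[292. 225.] [0.6306 0.009  0.0944] [ 0.6186 -0.0028  0.0917]
[244. 237.] [ 0.6372 -0.0775  0.1061] [ 0.6247 -0.0896  0.1038]
```

View pics/p8.png

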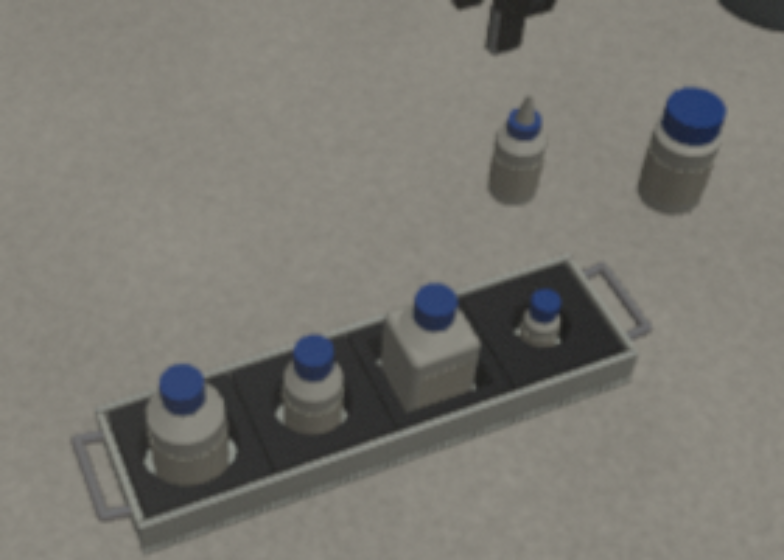

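All four bottles stand upright in their wells, with caps at (182,388), (313,357), (435,306) and (545,305). The dropper and the jar have not been touched, and the arm is clear.

```bash
python3 -c "
from station import ctrl
print(ctrl.finish_job())"
```

```text
the job is handed in; nothing more can be done
None
```

The kit is packed and handed in: the square, large, medium and small bottles each stand upright in their own wells, and the jar and dropper bottle were left untouched (about 34 s of the 102 s allowed).

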